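Turn the parts carousel so the orange pot faces the building plate

TASK

The visitor at the building plate needs steel pins next: with your fingertips, push the rim of the parts carousel gently round until the orange pot is at the front, directly facing the middle of the plate's near edge, and leave it standing there. Push only on the turning deck and its grip lugs: do not touch or lift any of the pots, and leave the bottle, the jar and the magnet post where they are.

Things in the scene. Friction and masses are not known exactly. Their poses are not given: they have to be found in the camera images.
- pot_orange: the orange pot, holding steel pins, the one to bring round: open round plastic pot of small metal parts, 57 mm across the mouth, 42 mm tall, about 0.11 kg, standing loose in one of the carousel's wells (any of the six); origin at the centre of its underside, about 83 mm from the carousel's axis, 46 mm above the table
- pot_blue: blue open round plastic pot of small metal parts, 57 mm across the mouth, 42 mm tall, about 0.11 kg, standing loose in one of the carousel's wells (any of the six); origin at the centre of its underside, about 83 mm from the carousel's axis, 46 mm above the table
- pot_grey: grey open round plastic pot of small metal parts, 57 mm across the mouth, 42 mm tall, about 0.11 kg, standing loose in one of the carousel's wells (any of the six); origin at the centre of its underside, about 83 mm from the carousel's axis, 46 mm above the table
- pot_white: white open round plastic pot of small metal parts, 57 mm across the mouth, 42 mm tall, about 0.11 kg, standing loose in one of the carousel's wells (any of the six); origin at the centre of its underside, about 83 mm from the carousel's axis, 46 mm above the table
- pot_black: black open round plastic pot of small metal parts, 57 mm across the mouth, 42 mm tall, about 0.11 kg, standing loose in one of the carousel's wells (any of the six); origin at the centre of its underside, about 83 mm from the carousel's axis, 46 mm above the table
- pot_green: green open round plastic pot of small metal parts, 57 mm across the mouth, 42 mm tall, about 0.11 kg, standing loose in one of the carousel's wells (any of the six); origin at the centre of its underside, about 83 mm from the carousel's axis, 46 mm above the table
- carousel: turning deck of the parts carousel: grey disc 260 mm across, underside 30 mm and top 46 mm above the table, with six grey ring-shaped wells (64 mm across, 12 mm high, centred 83 mm from the axis at 0, 60, 120 ... degrees from its x axis) that hold the pots. Turns either way without end, with light friction: it stops almost at once when not pushed. Origin on the axis, at the underside; z up
- lug0 (a point): outer face of one of twelve equal black upright grip lugs around the deck's rim, 146 mm from the axis, 43 mm above the table, at 15 degrees from the carousel's x axis (the others at 45, 75, 105 ...). Each is a rounded block 14 mm wide along the rim, standing out 16 mm beyond the disc's edge, from 30 to 56 mm above the table. About 60 mm of free rim lies between neighbours
- foot: fixed round dark steel foot under the carousel, 200 mm across, 18 mm high, wholly hidden under the deck; origin at the centre of its underside, on the carousel's axis; its x axis points at the middle of the plate's near edge
- plate_edge (a point): middle of the upper edge, on the carousel's side, of the aluminium building plate (150 mm deep, 210 mm along this edge, 12 mm thick, with a half-built lattice of steel discs on it) fixed on the visitor's side, beyond the carousel as seen from the robot. 190 mm from the carousel's axis, square to the edge. Its x axis points straight away from the carousel's axis, its y axis runs along the edge
- magnet_post: bystander: black magnet post, 26 mm across, 50 mm tall, standing loose on the table between robot and bottle; origin at the centre of its underside
- water: bystander: clear water bottle with a blue cap, 62 mm across, 170 mm tall, standing loose to the robot's left of the carousel; origin at the centre of its underside
- jar: bystander: small glass jar with a black lid, 56 mm across, 65 mm tall, standing loose to the robot's right of the carousel; origin at the centre of its underside

How it is judged (in metres and radians):
On the way, in this order (a step that is already met when the one before it is completed fails the run):
1. the fingers push the carousel (contact force between the fingers and carousel above 0.2 N), for 0.05 s.
2. the orange pot has come round to face the middle of the plate's edge (y of pot_orange in the frame of plate_edge between -0.012 and 0.012 m and x of pot_orange in the frame of plate_edge above -0.125 m), for 0.2 s.
At the end, for the whole second after the job is handed in: The orange pot is on the plate's side of the carousel, its centre within 12 mm of the line from the axis to the middle of the plate's near edge; carousel at rest; all six pots upright in their wells; bottle, jar and post within 12 mm of their start and upright (all of step 2 and angular speed of carousel below 0.05 rad/s and angle between each of pot_orange, pot_blue, pot_grey, pot_white, pot_black, pot_green, magnet_post, water, jar's own z axis and vertical below 0.2 rad and height (world z) of pot_orange between 0.04 and 0.056 m and height (world z) of pot_blue between 0.04 and 0.056 m and height (world z) of pot_grey between 0.04 and 0.056 m and height (world z) of pot_white between 0.04 and 0.056 m and height (world z) of pot_black between 0.04 and 0.056 m and height (world z) of pot_green between 0.04 and 0.056 m and distance of each of magnet_post, water, jar from where it was at the start of the episode below 0.012 m); the robot touches nothing.
It fails at once if the robot touches a pot (contact force between any of the fingers, the arm and pot_orange above 0.5 N or contact force between any of the fingers, the arm and pot_blue above 0.5 N or contact force between any of the fingers, the arm and pot_grey above 0.5 N or contact force between any of the fingers, the arm and pot_white above 0.5 N or contact force between any of the fingers, the arm and pot_black above 0.5 N or contact force between any of the fingers, the arm and pot_green above 0.5 N).
It fails at once if the arm or the gripper's body, not the fingers, pushes the carousel (contact force between the arm and carousel above 2 N).
It fails at once if a pot is lifted, tipped or leaves its well (not ((angle between pot_orange's own z axis and vertical below 0.2 rad and height (world z) of pot_orange between 0.04 and 0.056 m) and (angle between pot_blue's own z axis and vertical below 0.2 rad and height (world z) of pot_blue between 0.04 and 0.056 m) and (angle between pot_grey's own z axis and vertical below 0.2 rad and height (world z) of pot_grey between 0.04 and 0.056 m) and (angle between pot_white's own z axis and vertical below 0.2 rad and height (world z) of pot_white between 0.04 and 0.056 m) and (angle between pot_black's own z axis and vertical below 0.2 rad and height (world z) of pot_black between 0.04 and 0.056 m) and (angle between pot_green's own z axis and vertical below 0.2 rad and height (world z) of pot_green between 0.04 and 0.056 m))).
It fails at once if the carousel is whirled (faster than 3 rad/s, half a turn in a second) (angular speed of carousel above 3 rad/s).
It fails at once if a bystander is moved more than 12 mm or tipped (distance of any of magnet_post, water, jar from where it was at the start of the episode above 0.012 m or angle between any of magnet_post, water, jar's own z axis and vertical above 0.2 rad).
It also fails if it takes over 58 s, if anything falls off the work surface, if the arm or the gripper's body presses on something with over 40 N, if the wrist force passes 120 N, or if a joint passes its speed limit or range.

ROBOT

A 7-joint arm with a two-finger parallel gripper is mounted at the origin on the work surface. World frame = base frame: x ahead of the robot, y to its left, z up, the work surface at z = 0. Lengths are in m, angles in degrees, forces in N, time in s.
With the tool pointing down it reaches from about 0.425 to 0.95 m from the base axis. Payload 4.7 kg.
Tool frame: the origin (TCP) lies midway between the tips of the shut fingers; the grasp point (between the pads) lies 19 mm behind it (grip_depth is the distance from the TCP to the grasp point, in m); z points along the fingers, y is the line along which they close (so a half turn about z gives the same grasp; the last joint's range is limited). The gripper opens to 85 mm and grips with 20 to 120 N. Pads are 22 mm wide; open, the fingers measure 114 mm over their backs; the gripper's body (76 mm by 85 mm) begins 54 mm behind the grasp point. The pads swing forward as they close: fully open they stand 13 mm farther back than shut.
Start: joints at [71.683, 26.849, -2.785, 87.806, 1.381, 65.374, -4.715], TCP at [0.194, -0.647, 0.231] pointing down, gripper open.
Joint ranges: [-148.3, 148.3], [-19.14, 114.17], [-79.39, 73.82], [5.75, 140.21], [-59.74, 239.74], [12.07, 113.84], [-152.46, 152.46]. Speed limits (degrees/s): [147.25, 147.25, 180, 180, 180, 180, 180].

INTERFACE

Orientations are given as a 3x3 rotation matrix whose columns are the frame's x, y, z axes.
In Python, from station import state, snapshot, camera_model, sign_off, grip_depth gives the robot as it stands.
- The arm moves only by the tool drive_tool, never from a script. Its argument "targets" is a list of rows, each a list of 3 entries, a list of its own where there are three numbers: the shift along the tool's x, y, z in m, then the turn, a rotation vector about the tool's x, y, z in rad, then the gripper command: -1 is fully open, 1 is shut, values between are in proportion. A call has 1 to 12 rows; each row is the pose to reach, as a shift and turn from the pose commanded when the call began, along the tool's axes at that moment; what a row does not reach only later rows make up. A row lasts 1/10 s, in which the tool goes at most 50 mm and 8.59 degrees, less where a joint would pass 70% of its speed; a pose out of reach is approached as far as the arm can. A call with a gripper value outside its range is refused whole. The fingers move at their own pace and stop on an object; "squeeze" is the grip in N (left out, the last holds). Time passes only in rows, so rows that repeat a pose let the fingers close. It gives the time, the measured TCP pose, the force, the opening and the grip force at its end, in the units of the state.
- state(): the state, without advancing time (a new reading comes with each control period).
- snapshot(name): name is "scene" or "top" or "wrist"; returns (picture, depth): 400x640x3 uint8, red, green, blue; 400x640 float32, m along the optical axis (not along the pixel's ray), 0 where there is no reading.
- camera_model(name): a dict with "K" (3x3 intrinsics, pixels), "dist_coeffs" ([k1, k2, p1, p2, k3] as OpenCV has them; the pictures are not rectified), "extrinsics" (4x4, takes a point from camera to world coordinates); the wrist camera has in their place "hand_eye" (4x4, takes a point from camera to tool coordinates, whose origin is the TCP and whose axes are the flange's). Camera axes: x right, y up, looking along -z (the intrinsics and any distortion apply to the point x, -y, -z); pixel columns grow to the right and rows downward; lengths in m; the calibration is good to about 2 mm. A picture is of the moment at which its call begins: read the wrist's pose just before it. camera_model takes no time and is no camera call.
- sign_off(): hands the job in; it is judged then, once.
The state is a dict: "time": time; "joints": joint angles; "dq": joint speeds; "tau": joint torques, N m; "tcp_pos": TCP position; "tcp_rot": TCP orientation; "ft_force": force on the tool from outside, world axes, zero at the start; "moment": the same for the moment, N m; "opening": finger opening in m; "grip_force": force on a finger pad.
Only numpy, scipy, OpenCV 4.12 (cv2) and the standard library are available. Lean on these libraries where they do the work, as an engineer would, in place of code of your own. Each camera call takes 0.05 s, during which the arm holds its last target. There are 200 camera calls.

## Working session

There is one attempt and no reset: what is moved stays moved. The work goes in short steps, Python scripts to look and compute and a tool call to move; the robot and the scene stay as the last step left them, time stands still between calls to the robot, and variables do not carry over. Pictures are saved under pics/ and viewed, at most 10 in all, crops included, and the job is handed in when it is done.

Besides the shell and the picture viewer there is one more tool, called after "Call:" by a JSON object that holds its "name" and its "arguments", one argument or row to a line. drive_tool: Moves the arm, as the interface text tells. Its arguments: {"type":"object","properties":{"targets":{"type":"array","items":{"type":"array"}},"squeeze":{"type":"number"}},"required":["targets"]}

```bash
mkdir -p pics; python3 - <<'E'
from station import *
import cv2,numpy as np
s=state();print(s['time'],s['tcp_pos'],np.round(s['tcp_rot'],3))
ims=[]
for n in("scene","top"):
    p,d=snapshot(n);np.savez(f'{n}0.npz',p=p,d=d);cv2.imwrite(f'pics/{n}0.png',p[:,:,::-1])
    m=camera_model(n);print(n,np.round(m['K'],1),m['dist_coeffs'],np.round(m['extrinsics'],3))
E
```

```text
0.0 [ 0.1934154  -0.64609073  0.23025678] [[ 0.958  0.287 -0.001]
 [ 0.287 -0.958  0.002]
 [-0.    -0.002 -1.   ]]
scene [[499.2   0.  324.3]
 [  0.  499.2 202.6]
 [  0.    0.    1. ]] [0.05460819 0.         0.         0.         0.        ] [[ 0.059 -0.615  0.787  1.657]
 [ 0.998  0.048 -0.038 -0.07 ]
 [-0.014  0.787  0.616  0.949]
 [ 0.     0.     0.     1.   ]]
top [[378.5   0.  318.2]
 [  0.  378.5 201.6]
 [  0.    0.    1. ]] [-0.02555154  0.          0.          0.          0.        ] [[-9.400e-02  9.700e-01 -2.230e-01  3.050e-01]
 [-9.960e-01 -9.200e-02  2.300e-02  2.300e-02]
 [ 1.000e-03  2.240e-01  9.740e-01  1.165e+00]
 [ 0.000e+00  0.000e+00  0.000e+00  1.000e+00]]
```

View pics/top0.png

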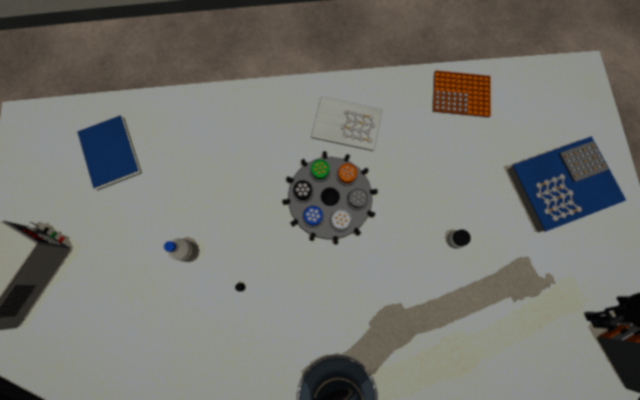

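View pics/scene0.png

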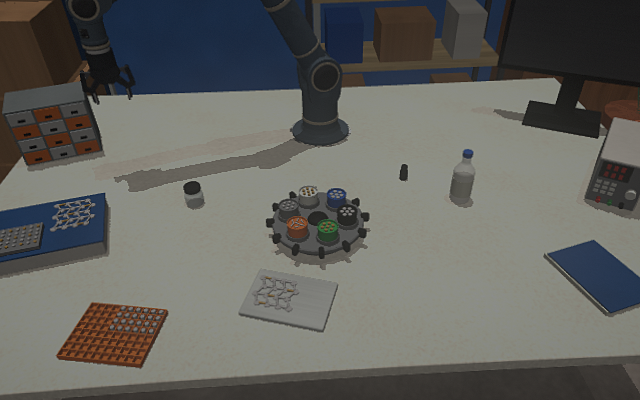

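The top view shows the carousel hub at about (330,197), the orange pot at (347,172) and the aluminium plate at about (347,123). The bottle is at (180,248), the post at (240,287) and the jar at (458,238). The scene view shows the same things: orange at (297,228), hub at (318,218), plate at (288,298).

```bash
cat > h.py <<'E'
import cv2,numpy as np
from station import *
def ray(n,px,m=None,T=None):
    m=m or camera_model(n); T=m['extrinsics'] if T is None else T; T=np.array(T)
    u=cv2.undistortPoints(np.array(px,float).reshape(-1,1,2),np.array(m['K']),np.array(m['dist_coeffs'])).reshape(-1,2)
    d=np.c_[u[:,0],-u[:,1],-np.ones(len(u))]@T[:3,:3].T
    return T[:3,3],d
def onz(n,px,z,**k):
    o,d=ray(n,px,**k); return o+d*((z-o[2])/d[:,2])[:,None]
def tri(r1,r2):
    (o1,d1),(o2,d2)=r1,r2; d1=d1[0];d2=d2[0]
    s=np.linalg.lstsq(np.c_[d1,-d2],o2-o1,rcond=None)[0]
    a,b=o1+s[0]*d1,o2+s[1]*d2; return (a+b)/2,np.linalg.norm(a-b)
def blobs(mask,amin=20):
    n,l,st,c=cv2.connectedComponentsWithStats(mask.astype(np.uint8)*255)
    return [(st[i],c[i]) for i in range(1,n) if st[i][4]>=amin]
E
python3 - <<'E'
from h import *
T=np.load('top0.npz')['p'];S=np.load('scene0.npz')['p']
def orange(p,c,r=70):
    h=cv2.cvtColor(p,cv2.COLOR_RGB2HSV); m=(h[...,0]<18)&(h[...,1]>140)&(h[...,2]>80)
    y,x=np.mgrid[:400,:640]; m&=np.hypot(x-c[0],y-c[1])<r; return m
mo={}
for n,p,c in(("top",T,(347,172)),("scene",S,(297,228))):
    m=orange(p,c,25); b=max(blobs(m),key=lambda b:b[0][4])
    (x,y),r=cv2.minEnclosingCircle(np.argwhere(m)[:,::-1].astype(np.float32)); mo[n]=(x,y); print(n,b,(x,y,r))
print('orange tri',tri(ray('top',[mo['top']]),ray('scene',[mo['scene']])), onz('top',[mo['top']],.088))
# black things in top: lugs, hub
g=T.max(2); 
L=[]
for st,c in blobs(g<45,6):
    if np.hypot(c[0]-330,c[1]-197)<60: print(st,c.round(1),onz('top',[c],.05).round(4)); 
for st,c in blobs(g<60,6):
    if 30<np.hypot(c[0]-330,c[1]-197)<56 and st[4]<60: L.append(c)
L=np.array(L);W=onz('top',L,.056)[:,:2];print(len(L))
A=np.c_[2*W,np.ones(len(W))];x=np.linalg.lstsq(A,(W**2).sum(1),rcond=None)[0];r=np.sqrt(x[2]+x[0]**2+x[1]**2)
print('axis',x[:2],r);a=np.degrees(np.arctan2(*(W-x[:2]).T[::-1]));print(np.sort(a).round(1),np.sort(a%30))
# plate
for n,p,c in(("top",T,(347,123)),("scene",S,(288,298))):
    cr=p[c[1]-45:c[1]+45,c[0]-70:c[0]+70]; cv2.imwrite(f'pics/{n}_pl.png',cv2.resize(cr[:,:,::-1],None,fx=5,fy=5,interpolation=cv2.INTER_CUBIC))
# bystanders rough
for k,(px,z) in dict(cap=((169,246),.17),post=((240,287),.05),jar=((460,237),.065)).items(): print(k,onz('top',[px],z).round(3))
E
python3 -c "
import cv2,numpy as np
a=cv2.imread('pics/top_pl.png');b=cv2.imread('pics/scene_pl.png')
cv2.imwrite('pics/pl.png',cv2.resize(np.vstack([a,b]),(467,600)))"
```

```text
top (array([338, 163,  19,  19, 271], dtype=int32), array([346.94833948, 172.11439114])) (347.0, 172.0, 9.486932754516602)
scene (array([287, 216,  21,  14, 160], dtype=int32), array([296.85 , 222.525])) (303.821044921875, 224.7169189453125, 17.226909637451172)
orange tri (array([ 0.63719804, -0.08672069,  0.07943737]), np.float64(0.019472817926497868)) [[ 0.63417656 -0.09554582  0.088     ]]
[323 152   4   7  19] [324.3 155.4] [[ 0.706  -0.0355  0.05  ]]
[345 155   4   6  16] [346.4 157.8] [[ 0.6918 -0.1031  0.05  ]]
[302 160   5   6  22] [303.8 162.8] [[0.6879 0.0301 0.05  ]]
[362 169   5   5  18] [364.2 171.2] [[ 0.6433 -0.1527  0.05  ]]
[315 177   8   2   8] [318.5 177.9] [[ 0.6352 -0.0106  0.05  ]]
[287 178   7   5  24] [289.7 179.8] [[0.6375 0.078  0.05  ]]
[293 180  19  21 159] [302.4 191.1] [[0.5981 0.0421 0.05  ]]
[321 188  19  18 273] [329.7 196.3] [[ 0.5741 -0.0389  0.05  ]]
[370 190   7   4  23] [372.7 191.3] [[ 0.5773 -0.1707  0.05  ]]
[283 199   7   5  26] [286.2 201.3] [[0.5709 0.0937 0.05  ]]
[350 203   9   5  14] [353.5 205.6] [[ 0.5385 -0.1074  0.05  ]]
[367 211   7   5  24] [370.1 213.3] [[ 0.5103 -0.1545  0.05  ]]
[292 219   6   6  23] [294.4 221.9] [[0.5058 0.0741 0.05  ]]
[354 228   6   7  27] [356.3 230.8] [[ 0.4616 -0.107   0.05  ]]
[310 233   5   7  24] [312.1 236. ] [[0.4586 0.0253 0.05  ]]
[333 236   5   8  25] [334.9 239.2] [[ 0.4429 -0.0411  0.05  ]]
12
axis [ 0.5732344  -0.03866769] 0.13125735658382548
[-179.  -149.2 -119.2  -89.   -59.   -28.6    1.5   31.5   61.4   91.6
  121.6  150.9] [0.83119256 0.83501949 0.9360965  0.96254709 0.97650495 1.04702621
 1.3799335  1.44840079 1.45553881 1.47649558 1.55389651 1.61100968]
cap [[0.451 0.403 0.17 ]]
post [[0.331 0.245 0.05 ]]
jar [[ 0.412 -0.406  0.065]]
```

View pics/pl.png

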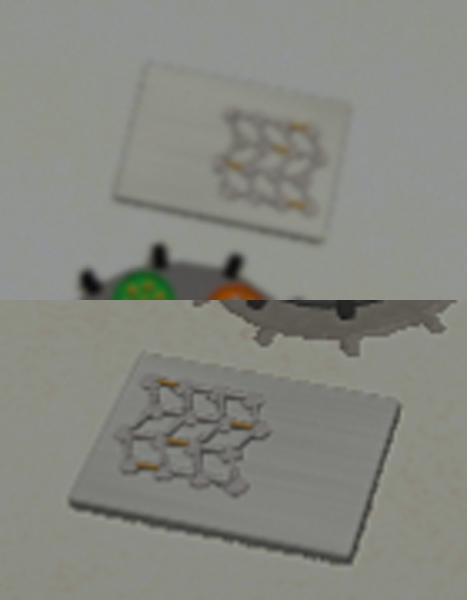

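The two plate crops show its near edge running (311,136.5)–(374,149) in the top view and (261,269)–(338,284) in the scene view.

```bash
python3 - <<'E'
from h import *
ax=np.array([.5735,-.0387])
P=onz('top',[(310.9,136.5),(373.6,149.4),(321.7,96.6),(382,108.9)],.012)[:,:2]
Q=onz('scene',[(338,283.6),(260.6,268.6)],.012)[:,:2]
S=np.load('scene0.npz')['p']; 
L=[c for st,c in blobs(S.max(2)<45,10) if 15<np.hypot((c[0]-318),(c[1]-222)*1.5)<75 ]
W=onz('scene',L,.045)[:,:2]; print('scene black',W.round(3).tolist())
for X in(P,Q):
    m=X[:2].mean(0);e=X[0]-X[1];n=np.array([e[1],-e[0]]);n/=np.linalg.norm(n);n*=np.sign(n@(m-ax))
    print(X.round(4),'len',np.linalg.norm(e),'mid',m,'dir mid',np.degrees(np.arctan2(*(m-ax)[::-1])),np.linalg.norm(m-ax),'normal',np.degrees(np.arctan2(n[1],n[0])))
T=np.load('top0.npz')['p']
h=cv2.cvtColor(T,cv2.COLOR_RGB2HSV)
w=onz('top',[(347,172)],.085)[0,:2]-ax; print('orange',np.degrees(np.arctan2(w[1],w[0])),np.linalg.norm(w))
E
```

```text
scene black [[0.458, -0.109], [0.505, 0.077], [0.512, -0.159], [0.571, 0.044], [0.574, 0.096], [0.58, -0.173], [0.643, 0.079], [0.648, -0.153], [0.693, 0.031], [0.696, -0.103], [0.714, -0.035]]
[[ 7.886e-01 -3.000e-04]
 [ 7.253e-01 -1.981e-01]
 [ 9.276e-01 -4.920e-02]
 [ 8.644e-01 -2.443e-01]] len 0.20768839359356542 mid [ 0.756918   -0.09924354] dir mid -18.26728300616961 0.19315196684571898 normal -17.754432605489615
[[ 0.7942  0.0023]
 [ 0.7271 -0.1948]] len 0.20817840255288106 mid [ 0.76067551 -0.09623708] dir mid -17.087241374867148 0.19581926841080063 normal -18.804256574082206
orange -42.87098295916959 0.08404041832610254
```

Call:
{"name": "drive_tool", "arguments": {
  "targets": [
    [[0.463, -0.342, 0.04], [0, 0, 0.204], 1],
    [[0.463, -0.342, 0.04], [0, 0, 0.204], 1],
    [[0.463, -0.342, 0.04], [0, 0, 0.204], 1],
    [[0.463, -0.342, 0.04], [0, 0, 0.204], 1],
    [[0.463, -0.342, 0.04], [0, 0, 0.204], 1],
    [[0.463, -0.342, 0.04], [0, 0, 0.204], 1],
    [[0.463, -0.342, 0.04], [0, 0, 0.204], 1],
    [[0.463, -0.342, 0.04], [0, 0, 0.204], 1],
    [[0.463, -0.342, 0.04], [0, 0, 0.204], 1],
    [[0.463, -0.342, 0.04], [0, 0, 0.204], 1],
    [[0.463, -0.342, 0.04], [0, 0, 0.204], 1],
    [[0.463, -0.342, 0.04], [0, 0, 0.204], 1]
  ],
  "squeeze": 20
}}

```text
time: 1.3
tcp_pos: [0.5411, -0.1812, 0.1909]
tcp_rot: [[0.996, 0.092, 0.0], [0.092, -0.996, 0.002], [0.001, -0.002, -1.0]]
ft_force: [0.7, 0.4, 0.1]
opening: -0.0001
grip_force: 0.0
```

```bash
python3 - <<'E'
from h import *
s=state();print(s['tcp_pos'],s['ft_force'])
p,d=snapshot('wrist');m=camera_model('wrist');np.savez('w0.npz',p=p,d=d);cv2.imwrite('pics/w0.png',p[:,:,::-1])
B=np.eye(4);B[:3,:3]=s['tcp_rot'];B[:3,3]=s['tcp_pos'];T=B@np.array(m['hand_eye']);print(T.round(3))
for st,c in blobs(p.max(2)<45,60): print(st,c.round(0),onz('wrist',[c],.056,m=m,T=T)[0].round(4))
E
```

```text
[ 0.5411319  -0.18122038  0.19086534] [0.66699867 0.38089298 0.05293088]
[[ 0.092  0.943  0.321  0.623]
 [-0.996  0.088  0.029 -0.174]
 [-0.001 -0.322  0.947  0.334]
 [ 0.     0.     0.     1.   ]]
[237   0  23  19 318] [247.   8.] [ 0.69  -0.103  0.056]
[ 33  43  28  21 386] [48. 52.] [0.6415 0.0747 0.056 ]
[289  62  23  19 272] [300.  71.] [ 0.645  -0.1507  0.056 ]
[  29   76   87   64 2643] [ 78. 107.] [0.5964 0.0549 0.056 ]
[ 153  107   56   56 2446] [180. 134.] [ 0.5792 -0.0403  0.056 ]
[305 139  20  12 208] [315. 145.] [ 0.581  -0.1691  0.056 ]
[121 229  17  17 163] [129. 237.] [0.464  0.0229 0.056 ]
[243 238  15  10  77] [251. 242.] [ 0.471  -0.1088  0.056 ]
[  0 282  10  15 105] [  4. 288.] [0.3811 0.1831 0.056 ]
[   88   289   472   111 30625] [318. 360.] [ 0.3108 -0.1957  0.056 ]
```

View pics/w0.png

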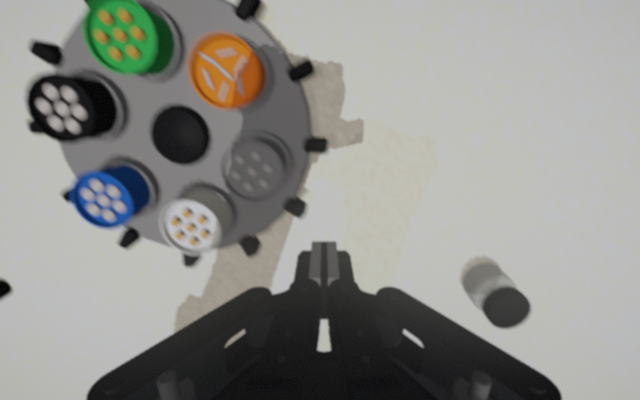

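The wrist view shows the shut fingertips at (323,245). They sit in the gap beside the lugs at (295,207) and (315,145); orange is at (228,71). Everything agrees with an axis at about (0.576,-0.039), so I descend in this gap, just outside the rim.

Call:
{"name": "drive_tool", "arguments": {
  "targets": [
    [[0, -0.002, 0.04], [0, 0, 0], 1],
    [[0, -0.002, 0.08], [0, 0, 0], 1],
    [[0, -0.002, 0.1], [0, 0, 0], 1],
    [[0, -0.002, 0.12], [0, 0, 0], 1],
    [[0, -0.002, 0.135], [0, 0, 0], 1],
    [[0, -0.002, 0.145], [0, 0, 0], 1],
    [[0, -0.002, 0.152], [0, 0, 0], 1],
    [[0, -0.002, 0.152], [0, 0, 0], 1],
    [[0, -0.002, 0.152], [0, 0, 0], 1]
  ]
}}

```text
time: 2.25
tcp_pos: [0.5394, -0.1844, 0.0399]
tcp_rot: [[0.996, 0.087, 0.001], [0.087, -0.996, -0.0], [0.001, 0.0, -1.0]]
ft_force: [0.3, 0.3, 0.6]
opening: 0.0001
grip_force: 0.0
```

```bash
python3 - <<'E'
from h import *
s=state();print(s['tcp_pos'],s['ft_force'],np.round(s['tcp_rot'],3).tolist())
p,d=snapshot('wrist');cv2.imwrite('pics/w1.png',p[:,:,::-1])
R=np.array(s['tcp_rot']);ax=np.array([.576,-.039])
for a in (-104,-100,-96,-92,-88,-84,-80,-76,-74,-72,-71,-70):
    a=np.radians(a);t=ax+.144*np.array([np.cos(a),np.sin(a)])
    print(round(np.degrees(a)),(R.T@np.r_[t-s['tcp_pos'][:2],0]).round(4))
E
```

```text
[ 0.53940517 -0.18444822  0.03988249] [0.30427041 0.33417065 0.55379111] [[0.996, 0.087, 0.001], [0.087, -0.996, -0.0], [0.001, 0.0, -1.0]]
-104 [ 0.0022 -0.0056 -0.    ]
-100 [ 0.0119 -0.0026  0.    ]
-96 [ 0.0217 -0.0004  0.    ]
-92 [0.0316 0.0012 0.    ]
-88 [0.0416 0.0021 0.    ]
-84 [0.0516 0.0022 0.0001]
-80 [0.0617 0.0017 0.0001]
-76 [0.0717 0.0005 0.0001]
-74 [ 0.0766 -0.0004  0.0001]
-72 [ 0.0815 -0.0014  0.0001]
-71 [ 0.084  -0.002   0.0001]
-70 [ 0.0864 -0.0027  0.0001]
```

View pics/w1.png

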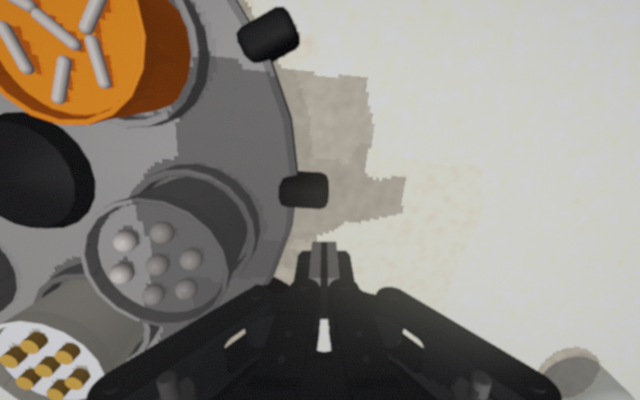

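The close view shows the fingertip at (323,245) below the lug at (303,190), overlapping it radially and clear of the pots. I raise it slightly and push along the arc in +x of the tool, about two thirds of the way.

Call:
{"name": "drive_tool", "arguments": {
  "targets": [
    [[0.003, -0.001, -0.005], [0, 0, 0], 1],
    [[0.009, -0.001, -0.005], [0, 0, 0], 1],
    [[0.015, -0.001, -0.005], [0, 0, 0], 1],
    [[0.02, 0, -0.005], [0, 0, 0], 1],
    [[0.025, 0, -0.005], [0, 0, 0], 1],
    [[0.03, 0.001, -0.005], [0, 0, 0], 1],
    [[0.035, 0.001, -0.005], [0, 0, 0], 1],
    [[0.04, 0.002, -0.005], [0, 0, 0], 1],
    [[0.045, 0.002, -0.005], [0, 0, 0], 1],
    [[0.05, 0.002, -0.005], [0, 0, 0], 1],
    [[0.055, 0.002, -0.005], [0, 0, 0], 1],
    [[0.055, 0.002, -0.005], [0, 0, 0], 1]
  ]
}}

```text
time: 3.5
tcp_pos: [0.5951, -0.1813, 0.0445]
tcp_rot: [[0.996, 0.087, 0.002], [0.087, -0.996, -0.0], [0.002, 0.0, -1.0]]
ft_force: [0.6, 0.5, 0.3]
opening: 0.0002
grip_force: 0.0
```

```bash
cat > look.py <<'E'
from h import *
import sys
s=state();print(s['tcp_pos'],s['ft_force'])
ax=np.array([.5755,-.039])
for n,z in(('top',.085),('scene',.088)):
    p,d=snapshot(n); cv2.imwrite(f'pics/{n}_{sys.argv[1]}.png',p[:,:,::-1])
    h=cv2.cvtColor(p,cv2.COLOR_RGB2HSV); m=(h[...,0]<18)&(h[...,1]>120)&(h[...,2]>60)
    for st,c in blobs(m,40):
        c=np.array([st[0]+(st[2]-1)/2,st[1]+(st[3]-1)/2]) if n=='top' else c
        w=onz(n,[c],z)[0,:2]-ax
        if np.linalg.norm(w)<.13: print(n,st,np.degrees(np.arctan2(w[1],w[0])),np.linalg.norm(w))
    if n=='top':
        L=[c for st,c in blobs(p.max(2)<60,6) if st[4]<60]
        W=onz('top',L,.05)[:,:2]-ax;r=np.hypot(*W.T);a=np.degrees(np.arctan2(W[:,1],W[:,0]))[(r>.12)&(r<.15)];print(np.sort(a).round(1))
E
python3 look.py a
```

```text
[ 0.59505089 -0.18130426  0.0444887 ] [0.5524713  0.51064073 0.34447369]
top [332 160  20  20 309] -30.992219657513832 0.0803653985354001
[-164.  -135.4 -105.   -45.   -14.3   16.    46.3   76.3  106.2  136.1
  165.3]
scene [293 218  21  23 334] -23.45917955369436 0.10083129989544663
```

Pushing works: the lugs have turned 14.5°, putting orange at about -29.4° against a target of about -18°. I push on another 11.4°.

Call:
{"name": "drive_tool", "arguments": {
  "targets": [
    [[0.004, 0, 0], [0, 0, 0], 1],
    [[0.008, -0.001, 0], [0, 0, 0], 1],
    [[0.012, -0.001, 0], [0, 0, 0], 1],
    [[0.016, -0.002, 0], [0, 0, 0], 1],
    [[0.02, -0.002, 0], [0, 0, 0], 1],
    [[0.024, -0.003, 0], [0, 0, 0], 1],
    [[0.026, -0.004, 0], [0, 0, 0], 1],
    [[0.028, -0.004, 0], [0, 0, 0], 1],
    [[0.028, -0.004, 0], [0, 0, 0], 1]
  ]
}}

```text
time: 4.5
tcp_pos: [0.6218, -0.1749, 0.0444]
tcp_rot: [[0.996, 0.087, 0.001], [0.087, -0.996, 0.0], [0.001, 0.0, -1.0]]
ft_force: [-1.0, 0.1, 0.4]
opening: -0.0002
grip_force: 0.0
```

```bash
python3 look.py b
```

```text
[ 0.62183548 -0.17493913  0.04436252] [-0.99084877  0.12327293  0.35868408]
top [327 158  19  21 303] -18.761912823156436 0.07931738042925843
[-154.  -124.4  -94.5  -34.5   -3.5   26.8   57.1   87.   116.9  146.3
  176.4]
scene [298 220  22  22 341] -14.625771425093669 0.1022061613234771
```

Call:
{"name": "drive_tool", "arguments": {
  "targets": [
    [[-0.004, 0.002, 0], [0, 0, 0], 1],
    [[-0.009, 0.004, 0], [0, 0, 0], 1],
    [[-0.013, 0.006, 0], [0, 0, 0], 1],
    [[-0.015, 0.008, -0.01], [0, 0, 0], 1],
    [[-0.015, 0.01, -0.04], [0, 0, 0], 1],
    [[-0.015, 0.01, -0.08], [0, 0, 0], 1],
    [[-0.015, 0.03, -0.12], [0, 0, 0], 1],
    [[-0.05, 0.07, -0.15], [0, 0, 0], 1],
    [[-0.08, 0.11, -0.16], [0, 0, 0], 1],
    [[-0.11, 0.15, -0.16], [0, 0, 0], 1],
    [[-0.11, 0.15, -0.16], [0, 0, 0], 1],
    [[-0.11, 0.15, -0.16], [0, 0, 0], 1]
  ]
}}

```text
time: 5.8
tcp_pos: [0.5228, -0.3373, 0.2052]
tcp_rot: [[0.997, 0.081, 0.0], [0.081, -0.997, -0.002], [0.0, 0.002, -1.0]]
ft_force: [0.5, 0.9, 0.5]
opening: -0.0003
grip_force: 0.0
```

```bash
python3 look.py c; python3 - <<'E'
import cv2
p=cv2.imread('pics/top_c.png');cv2.imwrite('pics/cc.png',cv2.resize(p[80:320,150:490],None,fx=2.3,fy=2.3))
E
```

```text
[ 0.52278979 -0.33729308  0.20519529] [0.47519267 0.87943812 0.49380032]
top [327 158  19  21 304] -18.761912823156436 0.07931738042925843
[-154.3 -124.4  -94.3  -64.1  -34.    -3.7   26.8   57.    87.2  116.7
  146.4  176. ]
scene [298 220  22  22 337] -14.67083969088122 0.10241505591643268
```

View pics/cc.png

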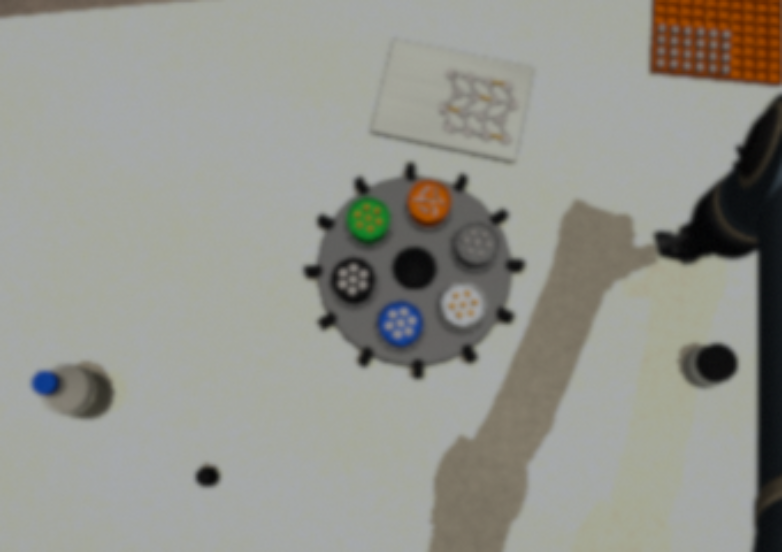

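The view shows orange at (429,201) on the line from the hub (414,268) to the middle of the plate's near edge (443,147). All six pots are in their wells, the bottle, jar and post have not moved, and the arm is clear.

```bash
python3 -c "
from station import *
print(sign_off())"
```

```text
the job is handed in; nothing more can be done
None
```

I turned the carousel about 25° by pushing one grip lug, and the orange pot now faces the middle of the plate's near edge (within about 1° by my measurement, roughly 8° allowed); the job is handed in, with no verdict shown.

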